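# Switch on the endoscope light at its guarded switch

## Task

Switch on the light unit at the box with the red guard: with a fingertip lift the red guard all the way back until it stays open by itself, push the toggle beneath fully over to the hinge side, then tip the guard forward so that it drops shut over the toggle. Pick nothing up, and leave the yellow-guarded switch and everything else on the bench where they are.

Things in the scene. Friction and masses are not known exactly. Their poses are not given: they have to be found in the camera images.
- red_box: Switch box with the red guard, fixed: grey casting, in mm 100 (x) x 90 (y) x 50 high. Origin: centre of its underside, on the bench; x points from the guard's lip end to its hinge end (away from the robot, turned up to 17 degrees), z up. Two cheeks, 64 apart inside, 86 high, flank the toggle from x = -40 to +46; the well between is open to the front, and above once the guard is up. Left or right of the yellow one.
- red_guard (a joint): Hinge angle (rad) of the red guard: 0 shut (level), 1.85 back on its stop. Plate (mm) 4 thick, 74 wide, ending in a lip 60 wide, 115 from hinge to free edge; the last 25 overhang the box's front with free space below. Swings up and away from the robot; 40 to 85 g, nearly frictionless: balances upright at 1.57, falls shut by itself from less, leans on its stop from more.
- red_toggle (a joint): Angle (rad) of the white-tipped toggle under the red guard: 0 off (leans 0.4 to the lip side, box -x), 0.8 on (leans 0.4 to the hinge side). Pivot at box x = 0, y = 0, z = 50 mm; steel stalk 9 thick, 30 from pivot to the centre of its ball end. Held by friction (about 1.5 N at the ball): it stays where it is left; stops at both ends. Starts off, 0 to 0.08.
- red_lip (a point): Middle of the red guard's free edge (end of the lip), half-way through its 4 mm thickness; 115 mm from the hinge axis; moves with the guard.
- red_hinge (a point): Middle of the red guard's hinge axis: 40 mm behind (+x of the box) the box's centre, 92 mm above the bench.
- red_knob (a point): Centre of the 14 mm white ball end of the red box's toggle.
- yellow_box: Same switch box with a yellow guard, not to be touched; origin and axes as the red one.
- yellow_guard (a joint): Hinge angle (rad) of the yellow guard, shut at 0; to be left alone.
- yellow_knob (a point): Centre of the white ball end of the yellow box's toggle (it may be on or off); to be left alone.
- gauge_block: Loose steel gauge block 35 x 12 x 30 high, between the boxes; origin at the centre of its underside.
- collar: Loose brass collar, 40 across, 16 high, in front of the boxes; origin under its centre.
- driver: Loose screwdriver with orange handle, 180 long, lying behind the boxes; origin under it.
- tumbler: Loose glass tumbler 72 across, 95 high, behind the boxes; origin under its centre.
- jar: Loose amber jar 52 across, 70 high, behind the boxes; origin under its centre.
- dish: Loose white dish 90 across, 22 high, left of the boxes; origin under its centre.
- scope: Loose endoscope, steel, 262 long, 42 high at its light post, lying right of the boxes; origin under it.

How it is judged:
On the way, in this order (a step that is already met when the one before it is completed fails the run):
1. the red guard stands back by itself (beyond 1.65 rad, at rest, no finger on it) with the toggle still off (value of joint red_guard above 1.65 rad and value of joint red_toggle below 0.25 rad and contact force between the fingers and red_guard below 0.1 N and velocity of joint red_guard between -0.1 and 0.1 rad/s), for 0.2 s.
2. the toggle is flipped on (beyond 0.65 rad) while the guard is open (value of joint red_toggle above 0.65 rad and value of joint red_guard above 1.4 rad), for 0.2 s.
3. the red guard is shut over the toggle (value of joint red_guard below 0.06 rad and value of joint red_toggle above 0.65 rad), for 0.2 s.
At the end, for the whole second after the job is handed in: Red guard shut (within 0.06 rad), red toggle on (beyond 0.65 of 0.8 rad), yellow guard shut and its toggle's end within 5 mm of where it was, every loose thing within 20 mm of where it was (all of step 3 and value of joint yellow_guard below 0.06 rad and distance of yellow_knob from where it was at the start of the episode below 0.005 m and distance of each of gauge_block, collar, driver, tumbler, jar, dish, scope from where it was at the start of the episode below 0.02 m); the robot touches nothing.
It fails at once if the yellow guard is lifted (beyond 0.15 rad) or its toggle moved (5 mm) (value of joint yellow_guard above 0.15 rad or distance of yellow_knob from where it was at the start of the episode above 0.005 m).
It fails at once if a loose thing is picked up or pushed away (more than 20 mm from its place) (distance of any of gauge_block, collar, driver, tumbler, jar, dish, scope from where it was at the start of the episode above 0.02 m).
It also fails if it takes over 61 s, if anything falls off the work surface, if the arm or the gripper's body presses on something with over 40 N, if the wrist force passes 120 N, or if a joint passes its speed limit or range.

## Robot

A 6-joint arm with a two-finger parallel gripper is mounted at the origin on the work surface. World frame = base frame: x ahead of the robot, y to its left, z up, the work surface at z = 0. Lengths are in m, angles in rad, forces in N, time in s.
With the tool pointing down it reaches from about 0.375 to 0.975 m from the base axis. Payload 3.8 kg.
Tool frame: the origin (TCP) lies on the centre line of the jaws, within the pads' length; the fingertips stand 22 mm ahead of it and the grasp point (between the pads) lies 3 mm ahead of it (manip.tip_reach is the z of the fingertips in the tool frame, in m); z points along the fingers, y is the direction in which the jaws open and shut (so a half turn about z gives the same grasp; the last joint's range is limited). The gripper opens to 85 mm and grips with 20 to 120 N. Pads are 22 mm wide; open, the fingers measure 114 mm over their backs; the gripper's body (76 mm by 85 mm) begins 54 mm behind the grasp point. The pads swing forward as they close: fully open they stand 13 mm farther back than shut.
Start: joints at [1.208, 0.264, 1.604, -0, 1.274, -0.037], TCP at [0.216, 0.639, 0.253] pointing down, gripper open.
Joint ranges: [-2.63, 2.63], [-0.94, 2.18], [0.31, 2.57], [-1.31, 4.45], [0, 2.66], [-2.55, 2.55]. Speed limits (rad/s): [2.57, 2.57, 3.14, 3.14, 3.14, 3.14].

## Interface

Orientations are given as a rotation vector (axis times angle).
In Python, from bench import manip, viewer gives the robot as it stands. The module is installed in compiled form; this text tells all that it offers.
- The arm moves only by the tool apply_moves, never from a script. Its argument "steps" is a list of rows, each a list of 3 entries, a list of its own where there are three numbers: the shift along the tool's x, y, z in mm, then the turn, a rotation vector about the tool's x, y, z in degrees, then the finger opening in mm, from 0 to 85.4. A call has exactly 10 rows; each row shifts and turns the pose as measured when the row begins, along the tool's axes as they then stand; what a row does not reach is not made up. A row lasts 1/8 s, in which the tool goes at most 62.5 mm and 10.7 degrees, less where a joint would pass 70% of its speed; a pose out of reach is approached as far as the arm can. A call with a gripper value outside its range is refused whole. The fingers move at their own pace and stop on an object; "force" is the grip in N (left out, the last holds). Time passes only in rows, so rows that do not move let the fingers close, or fill a call up. It gives the time, the measured TCP pose, the force and the opening at its end, in the units of the state.
- manip.get_obs(): the state, without advancing time (a new reading comes with each control period).
- viewer.grab_frame(name): name is "side" or "top" or "wrist"; returns a dict with "pixels" (480x640x3 uint8, blue, green, red), "fx", "fy", "cx", "cy" (pixels), "T" (4x4, takes a point from camera to world coordinates); the wrist camera has in their place "tool_from_camera" (4x4, takes a point from camera to tool coordinates, whose origin is the TCP and whose axes are the flange's). Camera axes: x right, y up, looking along -z (the intrinsics and any distortion apply to the point x, -y, -z); pixel columns grow to the right and rows downward; lengths in m; the calibration is good to about 2 mm. A picture is of the moment at which its call begins: read the wrist's pose just before it. There is no depth.
- manip.sign_off(): hands the job in, once; it reports no verdict.
The state is a dict: "clock": time; "joints": joint angles; "qd": joint speeds; "tau": joint torques, N m; "position": TCP position; "orientation": TCP orientation; "contact_force": force on the tool from outside, world axes, zero at the start; "ft_torque": the same for the moment, N m; "grip_width": finger opening in m.
Only numpy, scipy, OpenCV 4.12 (cv2) and the standard library are available. Lean on these libraries where they do the work, as an engineer would, in place of code of your own. Each camera call takes 0.05 s, during which the arm holds its last target. There are 200 camera calls.

## Working session

There is one attempt and no reset: what is moved stays moved. The work goes in short steps, Python scripts to look and compute and a tool call to move; the robot and the scene stay as the last step left them, time stands still between calls to the robot, and variables do not carry over. Pictures are saved under pics/ and viewed, about 8 in all and at most 12, crops included, and the job is handed in when it is done.

Besides the shell and the picture viewer there is one more tool, called after "Request:" as a command line: name --argument value ..., lists and objects as JSON in quotes. apply_moves: Moves the arm, as the interface text tells. Its arguments: {"type":"object","properties":{"steps":{"type":"array"},"force":{"type":"number"}},"required":["steps"]}

```bash
mkdir -p pics
cat > h.py <<'E'
import numpy as np, cv2
from bench import manip, viewer
from scipy.spatial.transform import Rotation as R
def ray(f,u,v,T=None):
    T=np.array(f["T"]) if T is None else T
    d=np.array([(u-f["cx"])/f["fx"],-(v-f["cy"])/f["fy"],-1.])
    return T[:3,3],T[:3,:3]@d
def onz(f,u,v,z,T=None):
    o,d=ray(f,u,v,T); return o+d*(z-o[2])/d[2]
def proj(f,p,T=None):
    T=np.array(f["T"]) if T is None else T
    c=np.linalg.inv(T)@np.append(p,1); return f["cx"]+f["fx"]*c[0]/-c[2], f["cy"]-f["fy"]*c[1]/-c[2]
E
python3 - <<'E'
from h import *
o=manip.get_obs(); print({k:np.round(v,3) for k,v in o.items()}, manip.tip_reach)
for n in("top","side"):
    f=viewer.grab_frame(n); cv2.imwrite(f"pics/{n}0.png",f["pixels"]); print(n,{k:np.round(f[k],3) for k in f if k!="pixels"})
    hsv=cv2.cvtColor(f["pixels"],cv2.COLOR_BGR2HSV)
    for c,m in(("red",cv2.inRange(hsv,(0,130,60),(7,255,255))|cv2.inRange(hsv,(173,130,60),(180,255,255))),("yel",cv2.inRange(hsv,(22,130,80),(33,255,255)))):
        cs=cv2.findContours(m,0,2)[0]
        k=max(cs,key=cv2.contourArea); print(c,cv2.contourArea(k),cv2.minAreaRect(k),cv2.approxPolyDP(k,4,True)[:,0].tolist())
E
```

```text
{'clock': np.float64(0.0), 'joints': array([ 1.208,  0.265,  1.605,  0.   ,  1.274, -0.037]), 'qd': array([ 0.   ,  0.   ,  0.   ,  0.002,  0.   , -0.   ]), 'tau': array([-2.0000e-03, -5.1512e+01, -3.6731e+01, -0.0000e+00,  1.3000e-02,
       -0.0000e+00]), 'position': array([0.216, 0.639, 0.252]), 'orientation': array([-0.509, -3.1  ,  0.004]), 'contact_force': array([-0.285, -0.743,  1.287]), 'ft_torque': array([-0.01 ,  0.024,  0.002]), 'grip_width': np.float64(0.085)} 0.022
top {'fx': np.float64(470.16), 'fy': np.float64(470.16), 'cx': np.float64(317.947), 'cy': np.float64(240.623), 'T': array([[-0.011,  0.992, -0.13 ,  0.465],
       [-0.999, -0.007,  0.036,  0.018],
       [ 0.034,  0.13 ,  0.991,  1.175],
       [ 0.   ,  0.   ,  0.   ,  1.   ]])}
red 1372.5 ((224.00445556640625, 257.06640625), (47.09545135498047, 32.99342346191406), 86.18592071533203) [[237, 233], [208, 235], [213, 280], [237, 279]]
yel 1320.5 ((383.0500183105469, 251.14999389648438), (46.48548126220703, 32.25522994995117), 71.56504821777344) [[390, 226], [362, 234], [370, 263], [380, 276], [401, 269]]
side {'fx': np.float64(499.571), 'fy': np.float64(499.571), 'cx': np.float64(319.241), 'cy': np.float64(242.858), 'T': array([[-0.982,  0.083, -0.172,  0.469],
       [-0.19 , -0.522,  0.832,  0.775],
       [-0.021,  0.849,  0.528,  0.603],
       [ 0.   ,  0.   ,  0.   ,  1.   ]])}
red 2359.5 ((330.7529296875, 326.7962951660156), (72.77355194091797, 38.196937561035156), 4.513988018035889) [[294, 330], [299, 343], [345, 347], [348, 338], [366, 338], [366, 313], [303, 306]]
yel 898.0 ((355.8348083496094, 212.12484741210938), (21.87480354309082, 52.05918884277344), 83.8844985961914) [[382, 212], [378, 202], [329, 204], [338, 224], [366, 222]]
```

View pics/top0.png

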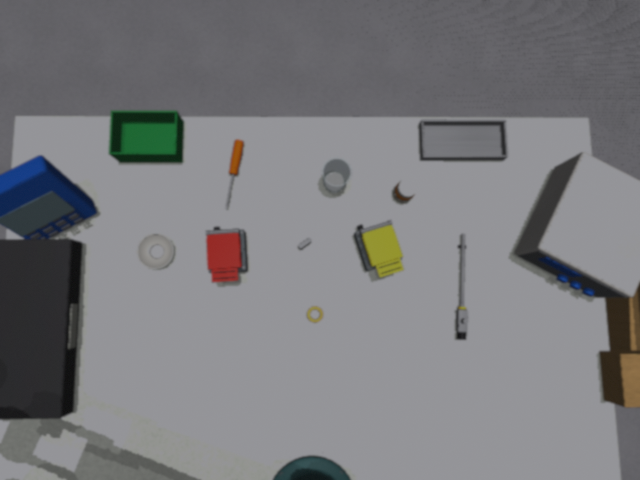

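View pics/side0.png

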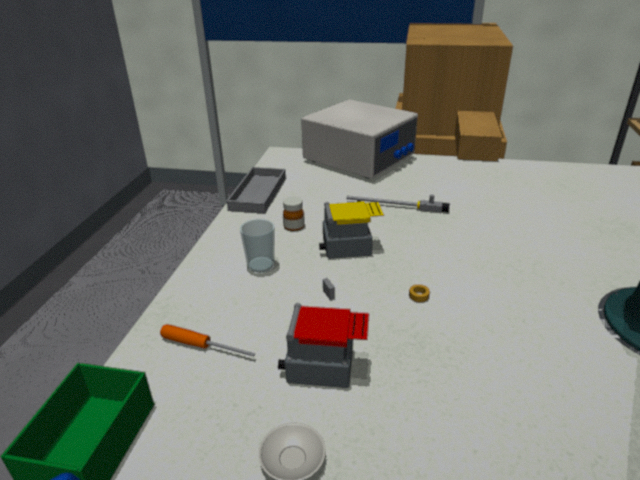

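The top view shows the red box around (225,257), its lip towards the robot at about (225,280). The yellow box is at (383,250), the dish at (157,251), the driver behind the red box at (235,170), and the block at (304,243). In the side view the red lip is at (367,325), pointing right.

Run:
```python
from h import *
f=viewer.grab_frame("top");s=viewer.grab_frame("side")
for n,f,px in(("top",f,[(237,233),(208,235),(213,280),(237,279),(225,280),(222.5,234)]),("side",s,[(294,330),(303,306),(366,313),(366,338),(299,343),(345,347)])):
    for p in px: print(n,p,np.round(onz(f,*p,0.094),4))
for n,p in dict(block=(304,244),dish=(157,251),driver1=(228,207),driver2=(238,142),tumbler=(335,182)).items():
    print(n,np.round(onz(viewer.grab_frame("top") if 0 else f,*p,0.02),3) if 0 else '')
t=viewer.grab_frame("top")
for n,p in dict(block=(304,244),dish=(157,251),driver1=(228,207),driver2=(238,142)).items(): print(n,np.round(onz(t,*p,0.02),3))
w=viewer.grab_frame("wrist");print({k:np.round(w[k],3) for k in w if k!="pixels"})
```

```text
top (237, 233) [0.6254 0.1661 0.094 ]
top (208, 235) [0.6212 0.2326 0.094 ]
top (213, 280) [0.5176 0.2193 0.094 ]
top (237, 279) [0.5193 0.165  0.094 ]
top (225, 280) [0.5173 0.1922 0.094 ]
top (222.5, 234) [0.6233 0.1994 0.094 ]
side (294, 330) [0.6255 0.2236 0.094 ]
side (303, 306) [0.6244 0.1656 0.094 ]
side (366, 313) [0.523  0.1662 0.094 ]
side (366, 338) [0.5166 0.2228 0.094 ]
side (299, 343) [0.6117 0.2498 0.094 ]
side (345, 347) [0.5443 0.2467 0.094 ]
block 
dish 
driver1 
driver2 
tumbler 
block [0.608 0.011 0.02 ]
dish [0.593 0.37  0.02 ]
driver1 [0.702 0.199 0.02 ]
driver2 [0.869 0.176 0.02 ]
{'fx': np.float64(405.321), 'fy': np.float64(405.321), 'cx': np.float64(316.213), 'cy': np.float64(240.63), 'tool_from_camera': array([[ 0.   ,  0.964,  0.265,  0.068],
       [ 1.   , -0.   , -0.   ,  0.   ],
       [ 0.   ,  0.265, -0.964, -0.121],
       [ 0.   ,  0.   ,  0.   ,  1.   ]])}
```

Request:
apply_moves --steps '[[[0,0,-15],[0,0,-7.4],0],[[0,0,-15],[0,0,-7.4],0],[[0,0,-10],[0,0,-7.4],0],[[-28,-54,0],[0,0,0],0],[[-28,-54,0],[0,0,0],0],[[-28,-54,0],[0,0,0],0],[[-28,-54,0],[0,0,0],0],[[-28,-54,0],[0,0,0],0],[[-28,-54,0],[0,0,0],0],[[-28,-54,0],[0,0,0],0]]' --force 40

```text
clock: 1.55
position: [0.4441, 0.2712, 0.2938]
orientation: [-0.132, 3.136, 0.0]
contact_force: [0.9, 1.2, -0.5]
grip_width: -0.0
```

Request:
apply_moves --steps '[[[-12,-40,0],[0,0,0],0],[[-12,-40,0],[0,0,0],0],[[0,0,0],[0,0,0],0],[[0,0,0],[0,0,0],0],[[0,0,0],[0,0,0],0],[[0,0,0],[0,0,0],0],[[0,0,0],[0,0,0],0],[[0,0,0],[0,0,0],0],[[0,0,0],[0,0,0],0],[[0,0,0],[0,0,0],0]]'

```text
clock: 2.8
position: [0.4759, 0.1903, 0.2943]
orientation: [-0.129, 3.135, 0.002]
contact_force: [0.3, -0.7, -0.0]
grip_width: 0.0
```

```bash
cat >> h.py <<'E'
def tcp():
    o=manip.get_obs(); T=np.eye(4); T[:3,:3]=R.from_rotvec(o["orientation"]).as_matrix(); T[:3,3]=o["position"]; return T
def wrist():
    T=tcp(); f=viewer.grab_frame("wrist"); return f,T@np.array(f["tool_from_camera"])
E
python3 - <<'E'
from h import *
f,T=wrist(); cv2.imwrite("pics/w1.png",f["pixels"])
print(np.round(tcp(),3))
hsv=cv2.cvtColor(f["pixels"],cv2.COLOR_BGR2HSV)
m=cv2.inRange(hsv,(0,130,60),(7,255,255))|cv2.inRange(hsv,(173,130,60),(180,255,255))
for k in cv2.findContours(m,0,2)[0]:
    if cv2.contourArea(k)>300:
        print(cv2.contourArea(k))
        for p in cv2.approxPolyDP(k,5,True)[:,0]: print(p,np.round(onz(f,*p,.094,T),4))
E
```

```text
[[-0.997 -0.082  0.004  0.476]
 [-0.082  0.997  0.001  0.19 ]
 [-0.004  0.001 -1.     0.294]
 [ 0.     0.     0.     1.   ]]
2292.5
[281 263] [0.5188 0.1649 0.094 ]
[282 295] [0.5475 0.1674 0.094 ]
[272 295] [0.5482 0.1589 0.094 ]
[272 332] [0.5832 0.1608 0.094 ]
[277 307] [0.559  0.1638 0.094 ]
[297 300] [0.5511 0.1805 0.094 ]
[298 289] [0.5409 0.1806 0.094 ]
[287 286] [0.539  0.1711 0.094 ]
[345 287] [0.5358 0.2203 0.094 ]
[334 290] [0.5393 0.2112 0.094 ]
[335 299] [0.5475 0.2129 0.094 ]
[355 306] [0.5526 0.2306 0.094 ]
[359 324] [0.5693 0.236  0.094 ]
[361 297] [0.5438 0.2349 0.094 ]
[350 296] [0.5437 0.2254 0.094 ]
[352 264] [0.5149 0.224  0.094 ]
```

View pics/w1.png

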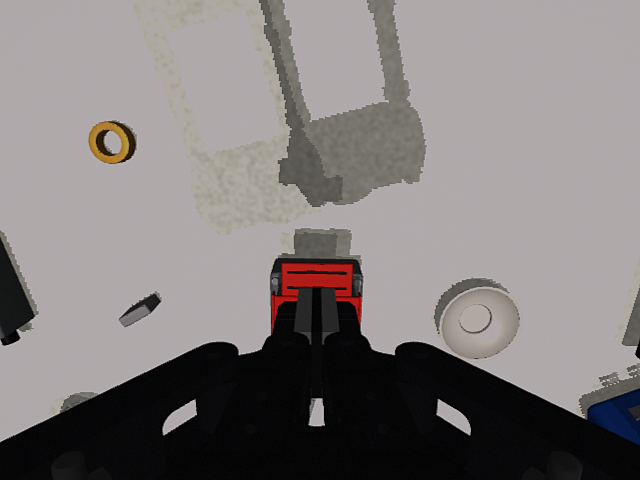

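The wrist view shows the lip edge from (281,263) to (352,264). That puts its middle at (0.517, 0.1945) with a yaw of about 3.8°, which agrees with the top view. The fingers are shut and line up with the lip in y. Next I tilt the fingers forward.

Request:
apply_moves --steps '[[[0,0,0],[0,-9,0],0],[[0,0,0],[0,-9,0],0],[[0,0,0],[0,-9,0],0],[[0,0,0],[0,-9,0],0],[[0,0,0],[0,-9,0],0],[[0,0,0],[0,-4,0],0],[[20,0,0],[0,0,0],0],[[20,0,20],[0,0,0],0],[[20,0,20],[0,0,0],0],[[0,0,0],[0,0,0],0]]'

```text
clock: 4.1
position: [0.469, 0.1898, 0.2223]
orientation: [-0.091, 2.251, 0.051]
contact_force: [0.6, -0.4, -0.4]
grip_width: 0.0
```

```bash
cat >> h.py <<'E'
L=np.array([.517,.1945,.092]); U=np.array([np.cos(np.radians(3.8)),np.sin(np.radians(3.8)),0]); V=np.array([-U[1],U[0],0]); C=L+.075*U; C[2]=0
def rep():
    """TCP, tip and tip front/back corners in box frame (mm), tilt; tool axes in box frame"""
    T=tcp(); B=np.array([U,V,[0,0,1]]); b=lambda p:np.round(1000*B@((T@np.append(p,1))[:3]-C),1)
    print("t",manip.get_obs()["clock"],"tcp",b([0,0,0]),"tip",b([0,0,.022]),"front",b([-.011,0,.022]),"back",b([.011,0,.022]))
    A=B@T[:3,:3]; print("tool axes in box (cols)",np.round(A,3).tolist(),"F",np.round(manip.get_obs()["contact_force"],1)); return A
E
python3 -c "from h import *;rep()"
```

```text
t 4.1 tcp [-123.2   -1.6  222.3] tip [-106.1   -1.2  208.5] front [-99.2  -1.1 217. ] back [-113.1   -1.3  199.9]
tool axes in box (cols) [[-0.63, -0.017, 0.776], [-0.006, 1.0, 0.017], [-0.777, 0.006, -0.63]] F [ 0.6 -0.4 -0.4]
```

Request:
apply_moves --steps '[[[22,0,18],[0,0,0],0],[[22,0,18],[0,0,0],0],[[22,0,18],[0,0,0],0],[[22,0,18],[0,0,0],0],[[22,0,18],[0,0,0],0],[[0,0,0],[0,0,0],0],[[0,0,0],[0,0,0],0],[[0,0,0],[0,0,0],0],[[0,0,0],[0,0,0],0],[[0,0,0],[0,0,0],0]]'

```text
clock: 5.35
position: [0.4654, 0.1912, 0.1448]
orientation: [-0.091, 2.329, 0.051]
contact_force: [1.1, -0.2, -0.1]
grip_width: -0.0001
```

```bash
python3 -c "
from h import *;rep()
f=viewer.grab_frame('side');p=f['pixels'][260:420,220:460];cv2.imwrite('pics/s1.png',cv2.resize(p,None,fx=3,fy=3))"
```

```text
t 5.35 tcp [-1.267e+02  1.000e-01  1.448e+02] tip [-110.7    0.5  129.6] front [-103.2    0.5  137.6] back [-118.3    0.4  121.6]
tool axes in box (cols) [[-0.689, -0.015, 0.725], [-0.004, 1.0, 0.017], [-0.725, 0.009, -0.689]] F [ 1.1 -0.2 -0.1]
```

View pics/s1.png

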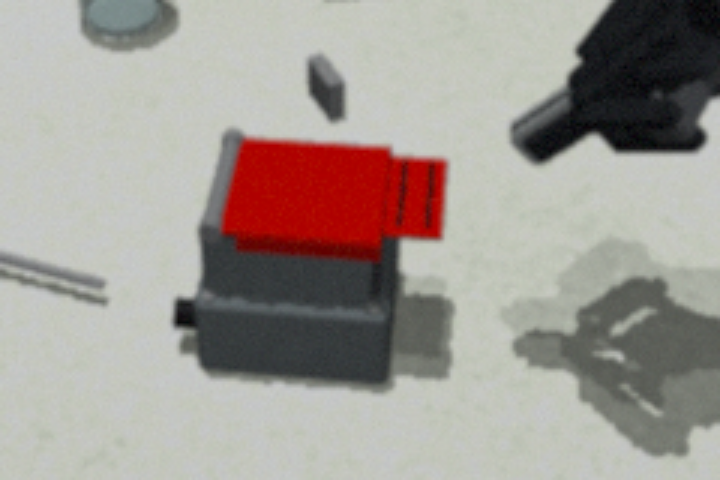

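The side crop shows the fingers tilted in front of the lip at about (545,140), clear of it, with the guard shut. The last move fell short, so I check the joints.

```bash
python3 -c "
from h import *;print(np.round(manip.get_obs()['joints'],3))"
```

```text
[ 0.549 -0.274  2.568 -1.308  0.339  0.062]
```

Request:
apply_moves --steps '[[[0,0,0],[0,7,0],0],[[0,0,0],[0,7,0],0],[[0,0,0],[0,0,0],0],[[0,0,0],[0,0,0],0],[[0,0,0],[0,0,0],0],[[0,0,0],[0,0,0],0],[[0,0,0],[0,0,0],0],[[0,0,0],[0,0,0],0],[[0,0,0],[0,0,0],0],[[0,0,0],[0,0,0],0]]'

```text
clock: 6.65
position: [0.4657, 0.1834, 0.1422]
orientation: [-0.085, 2.468, 0.015]
contact_force: [0.6, -0.1, -0.0]
grip_width: -0.0
```

```bash
python3 -c "
from h import *;rep();print(np.round(manip.get_obs()['joints'],3))"
```

```text
t 6.65 tcp [-126.9   -7.7  142.2] tip [-113.2   -7.9  125. ] front [-104.6   -7.9  131.9] back [-121.8   -8.   118.2]
tool axes in box (cols) [[-0.783, 0.001, 0.623], [-0.006, 1.0, -0.009], [-0.623, -0.011, -0.782]] F [ 0.6 -0.1 -0. ]
[ 0.502 -0.26   2.494 -0.784  0.394 -0.482]
```

Request:
apply_moves --steps '[[[0,0,0],[0,4.5,0],0],[[0,0,0],[0,4,0],0],[[-10,2,5],[0,0,0],0],[[0,2,16],[0,0,0],0],[[6,2,16],[0,0,0],0],[[8,2,16],[0,0,0],0],[[8,2,14],[0,0,0],0],[[0,0,0],[0,0,0],0],[[0,0,0],[0,0,0],0],[[0,0,0],[0,0,0],0]]'

```text
clock: 7.9
position: [0.4918, 0.196, 0.077]
orientation: [-0.091, 2.612, 0.012]
contact_force: [0.3, -0.6, -0.1]
grip_width: 0.0003
```

```bash
python3 -c "
from h import *;rep();print(np.round(manip.get_obs()['joints'],3))"
```

```text
t 7.9 tcp [-100.     3.2   77. ] tip [-88.9   3.   58. ] front [-79.4   3.1  63.6] back [-98.4   3.   52.5]
tool axes in box (cols) [[-0.864, -0.001, 0.504], [-0.005, 1.0, -0.007], [-0.504, -0.009, -0.864]] F [ 0.3 -0.6 -0.1]
[ 0.454 -0.036  2.402 -0.624  0.344 -0.641]
```

Request:
apply_moves --steps '[[[-8,0,4.5],[0,0,0],0],[[-8,0,4.5],[0,0,0],0],[[-7.5,0,-11],[0,0,0],0],[[-7.5,0,-11],[0,0,0],0],[[-11,0,-13],[0,0,0],0],[[-11,0,-13],[0,0,0],0],[[-15,0,-8],[0,0,0],0],[[-15,0,-8],[0,0,0],0],[[0,0,0],[0,0,0],0],[[0,0,0],[0,0,0],0]]'

```text
clock: 9.15
position: [0.5408, 0.1992, 0.1706]
orientation: [-0.087, 2.612, 0.012]
contact_force: [-1.0, 0.3, 0.5]
grip_width: 0.0
```

```bash
python3 -c "
from h import *;rep();print(np.round(manip.get_obs()['joints'],3))
f=viewer.grab_frame('side');p=f['pixels'][220:420,220:460];cv2.imwrite('pics/s2.png',cv2.resize(p,None,fx=3,fy=3))"
```

```text
t 9.15 tcp [-50.9   3.1 170.6] tip [-39.8   2.9 151.6] front [-30.3   3.  157.1] back [-49.3   2.9 146. ]
tool axes in box (cols) [[-0.864, 0.002, 0.504], [-0.003, 1.0, -0.008], [-0.504, -0.009, -0.864]] F [-1.   0.3  0.5]
[ 0.41  -0.103  2.249 -0.363  0.524 -0.956]
```

View pics/s2.png

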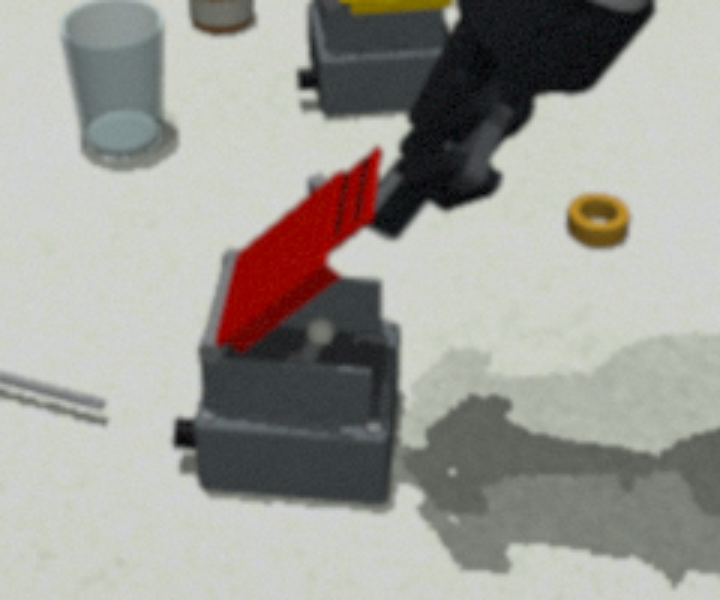

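The side crop shows the guard raised to about 45–50° on the fingertip. The white knob is visible at (320,330), leaning towards the lip (off). I push on past upright and then retract.

Request:
apply_moves --steps '[[[-14,0,-3.5],[0,0,0],0],[[-14,0,-3.5],[0,0,0],0],[[-17,0,3],[0,0,0],0],[[-17,0,3],[0,0,0],0],[[-9,0,4.5],[0,0,0],0],[[-9,0,4.5],[0,0,0],0],[[-8,0,4],[0,0,0],0],[[0,0,0],[0,0,0],0],[[12,0,-10],[0,0,0],0],[[12,0,-10],[0,0,0],0]]'

```text
clock: 10.45
position: [0.596, 0.2027, 0.2096]
orientation: [-0.088, 2.615, 0.01]
contact_force: [0.2, -0.7, -0.2]
grip_width: 0.0003
```

Request:
apply_moves --steps '[[[16,0,-16],[0,0,0],0],[[16,0,-16],[0,0,0],0],[[16,0,-16],[0,0,0],0],[[0,0,0],[0,0,0],0],[[0,0,0],[0,0,0],0],[[0,0,0],[0,0,0],0],[[0,0,0],[0,0,0],0],[[0,0,0],[0,0,0],0],[[0,0,0],[0,0,0],0],[[0,0,0],[0,0,0],0]]'

```text
clock: 11.7
position: [0.523, 0.1978, 0.2267]
orientation: [-0.09, 2.616, 0.01]
contact_force: [0.3, 0.2, 0.2]
grip_width: -0.0003
```

```bash
python3 -c "
from h import *;rep();print(np.round(manip.get_obs()['joints'],3))
f=viewer.grab_frame('side');p=f['pixels'][220:420,220:460];cv2.imwrite('pics/s3.png',cv2.resize(p,None,fx=3,fy=3))"
```

```text
t 11.7 tcp [-68.8   2.9 226.7] tip [-57.8   2.7 207.6] front [-48.2   2.7 213.1] back [-67.3   2.6 202.1]
tool axes in box (cols) [[-0.866, 0.0, 0.5], [-0.005, 1.0, -0.009], [-0.5, -0.01, -0.866]] F [0.3 0.2 0.2]
[ 0.424 -0.205  2.22  -0.305  0.656 -1.017]
```

View pics/s3.png

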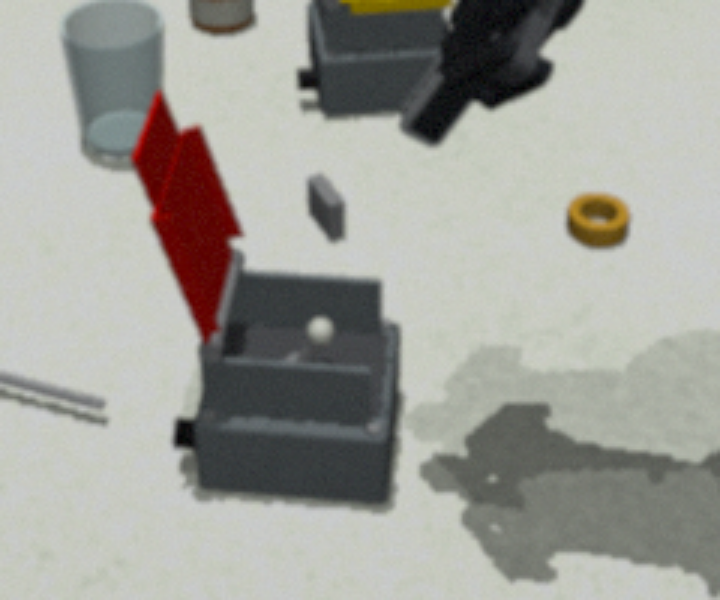

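The side crop shows the guard leaning back on its stop at (190,210), clear of the fingers. The knob is at (320,330), still off. Now I go down into the well in front of the knob.

Request:
apply_moves --steps '[[[11.6,-0.6,25],[0,0,0],0],[[11.6,-0.6,25],[0,0,0],0],[[11.6,-0.6,25],[0,0,0],0],[[11.6,-0.6,25],[0,0,0],0],[[10,-0.6,22],[0,0,0],0],[[0,0,0],[0,0,0],0],[[0,0,0],[0,0,0],0],[[0,0,0],[0,0,0],0],[[0,0,0],[0,0,0],0],[[0,0,0],[0,0,0],0]]'

```text
clock: 13.0
position: [0.5404, 0.1965, 0.0962]
orientation: [-0.089, 2.606, 0.016]
contact_force: [-0.7, 0.5, 0.8]
grip_width: 0.0002
```

```bash
python3 -c "
from h import *;rep();print(np.round(manip.get_obs()['joints'],3))
f=viewer.grab_frame('side');p=np.vstack([onz(f,326.7,330,.0776)]);print('knob box',1000*np.array([U,V])@(p[0]-C))
p=f['pixels'][220:420,220:460];cv2.imwrite('pics/s4.png',cv2.resize(p,None,fx=3,fy=3))"
```

```text
t 13.0 tcp [-51.5   0.5  96.2] tip [-40.3   0.4  77.3] front [-30.9   0.4  82.9] back [-49.8   0.3  71.7]
tool axes in box (cols) [[-0.86, -0.001, 0.509], [-0.004, 1.0, -0.005], [-0.509, -0.006, -0.86]] F [-0.7  0.5  0.8]
[ 0.404  0.01   2.312 -0.52   0.356 -0.788]
knob box [-11.68695929  -1.36849505]
```

View pics/s4.png

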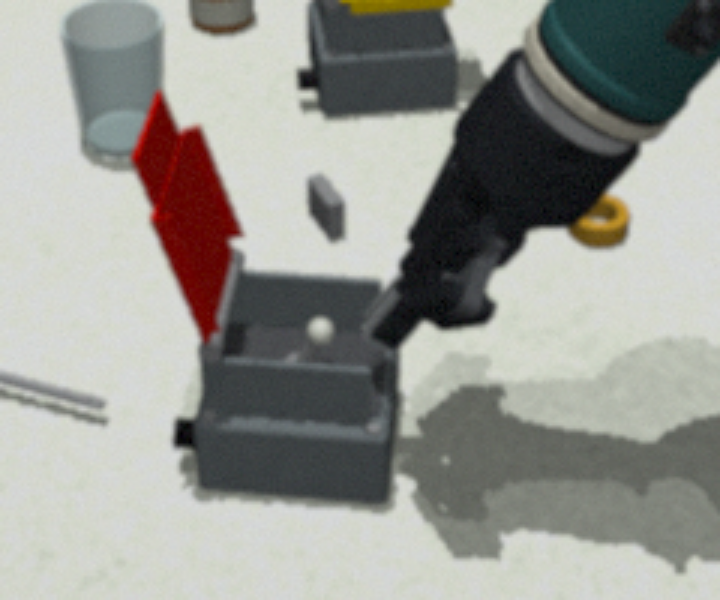

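The side crop shows the fingertip in the well mouth at (385,325), the knob ahead of it at (320,330), and the guard still back. The ray through the knob gives box (-11.7, -1.4), against (-11.7, 0) expected.

Request:
apply_moves --steps '[[[-3.5,0,7],[0,0,0],0],[[-3.5,0,7],[0,0,0],0],[[-5,0,3],[0,0,0],0],[[-5,0,3],[0,0,0],0],[[-5,0,3],[0,0,0],0],[[-5,0,3],[0,0,0],0],[[0,0,0],[0,0,0],0],[[0,0,0],[0,0,0],0],[[0,0,0],[0,0,0],0],[[0,0,0],[0,0,0],0]]'

```text
clock: 14.3
position: [0.5782, 0.1985, 0.0856]
orientation: [-0.089, 2.608, 0.014]
contact_force: [-1.2, -0.2, 0.9]
grip_width: 0.0003
```

```bash
python3 -c "
from h import *;rep()"
```

```text
t 14.3 tcp [-13.7  -0.1  85.6] tip [-2.5 -0.2 66.7] front [ 6.9 -0.2 72.3] back [-12.   -0.3  61.1]
tool axes in box (cols) [[-0.862, 0.0, 0.507], [-0.004, 1.0, -0.006], [-0.507, -0.007, -0.862]] F [-1.2 -0.2  0.9]
```

Request:
apply_moves --steps '[[[-3,0,2],[0,0,0],0],[[0,0,0],[0,0,0],0],[[-3,0,2],[0,0,0],0],[[0,0,0],[0,0,0],0],[[0,0,0],[0,0,0],0],[[0,0,0],[0,0,0],0],[[0,0,0],[0,0,0],0],[[0,0,0],[0,0,0],0],[[0,0,0],[0,0,0],0],[[0,0,0],[0,0,0],0]]'

```text
clock: 15.55
position: [0.5785, 0.1986, 0.0856]
orientation: [-0.088, 2.616, 0.01]
contact_force: [-2.6, -1.0, 1.8]
grip_width: 0.0
```

```bash
python3 -c "
from h import *;rep()
f=viewer.grab_frame('side');hsv=cv2.cvtColor(f['pixels'],cv2.COLOR_BGR2HSV)
p=f['pixels'][220:420,220:460];cv2.imwrite('pics/s5.png',cv2.resize(p,None,fx=3,fy=3))"
```

```text
t 15.55 tcp [-13.4   0.   85.6] tip [-2.4 -0.2 66.5] front [ 7.1 -0.2 72. ] back [-11.9  -0.2  61. ]
tool axes in box (cols) [[-0.866, 0.002, 0.5], [-0.003, 1.0, -0.009], [-0.5, -0.01, -0.866]] F [-2.6 -1.   1.8]
```

View pics/s5.png

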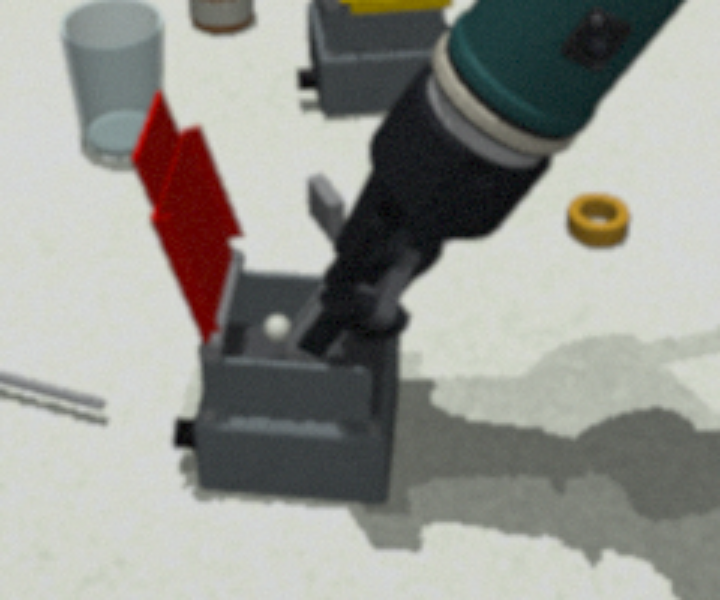

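The side crop shows the knob at (277,327). It has moved about 14 px (23 mm) to the hinge side, and the tip did not advance under a further 6 mm of commanded push, so the toggle is at its stop (on). I retract, turn vertical, and go over behind the guard.

Request:
apply_moves --steps '[[[0,0,-30],[0,0,0],0],[[0,0,-50],[0,0,0],0],[[0,0,-50],[0,0,0],0],[[0,0,-30],[0,10,0],0],[[0,0,-25],[0,10,0],0],[[0,0,-25],[0,10,0],0],[[0,0,0],[0,0,0],0],[[0,0,0],[0,0,0],0],[[0,0,0],[0,0,0],0],[[0,0,0],[0,0,0],0]]'

```text
clock: 16.85
position: [0.4816, 0.1941, 0.2752]
orientation: [0.108, -3.132, 0.014]
contact_force: [0.6, 0.7, 0.4]
grip_width: -0.0001
```

```bash
python3 -c "
from h import *;rep();print(np.round(manip.get_obs()['joints'],3))
f=viewer.grab_frame('side');print('knob box',1000*np.array([U,V])@(onz(f,312.3,329,.0776)-C))"
```

```text
t 16.85 tcp [-110.4    2.   275.2] tip [-110.6    1.8  253.2] front [-99.6   1.8 253.1] back [-121.6    1.8  253.3]
tool axes in box (cols) [[-1.0, -0.003, -0.008], [-0.003, 1.0, -0.008], [0.008, -0.008, -1.0]] F [0.6 0.7 0.4]
[ 0.339 -0.04   1.899 -0.006  1.292 -1.299]
knob box [10.93147113 -1.38282571]
```

Request:
apply_moves --steps '[[[-44,0,0],[0,0,0],0],[[-44,0,0],[0,0,0],0],[[-44,0,0],[0,0,0],0],[[-44,0,0],[0,0,0],0],[[-44,0,0],[0,0,0],0],[[0,0,0],[0,0,0],0],[[0,0,0],[0,0,0],0],[[0,0,0],[0,0,0],0],[[0,0,0],[0,0,0],0],[[0,0,0],[0,0,0],0]]'

```text
clock: 18.15
position: [0.6992, 0.2106, 0.269]
orientation: [0.115, -3.127, 0.016]
contact_force: [0.1, -1.0, 0.2]
grip_width: 0.0004
```

```bash
python3 -c "
from h import *;rep()"
```

```text
t 18.15 tcp [107.9   4.  269. ] tip [107.6   3.8 247. ] front [118.6   3.9 246.9] back [ 96.6   3.7 247.2]
tool axes in box (cols) [[-1.0, -0.007, -0.013], [-0.007, 1.0, -0.01], [0.013, -0.01, -1.0]] F [ 0.1 -1.   0.2]
```

Request:
apply_moves --steps '[[[0,0,24],[0,0,0],0],[[0,0,24],[0,0,0],0],[[0,0,22],[0,0,0],0],[[0,0,0],[0,0,0],0],[[11,0,0],[0,0,0],0],[[11,0,0],[0,0,0],0],[[11,0,0],[0,0,0],0],[[11,0,0],[0,0,0],0],[[11,0,0],[0,0,0],0],[[11,0,0],[0,0,0],0]]'

```text
clock: 19.4
position: [0.6296, 0.2057, 0.2048]
orientation: [0.116, -3.137, 0.012]
contact_force: [0.3, -0.0, 0.1]
grip_width: -0.0001
```

```bash
python3 -c "
from h import *;rep()
f=viewer.grab_frame('side');p=f['pixels'][220:420,220:460];cv2.imwrite('pics/s6.png',cv2.resize(p,None,fx=3,fy=3))"
```

```text
t 19.4 tcp [ 38.1   3.7 204.8] tip [ 38.    3.5 182.8] front [ 49.    3.6 182.7] back [ 27.    3.5 182.8]
tool axes in box (cols) [[-1.0, -0.008, -0.003], [-0.008, 1.0, -0.008], [0.003, -0.008, -1.0]] F [ 0.3 -0.   0.1]
```

View pics/s6.png

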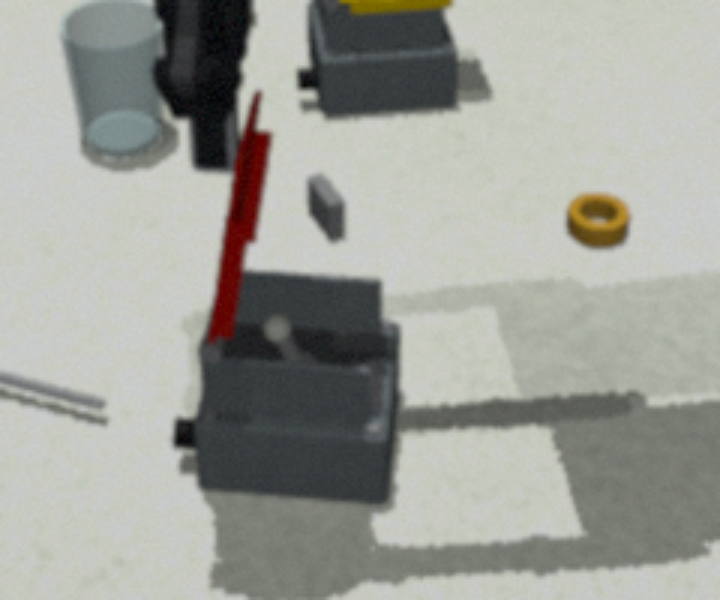

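The side crop shows the guard tipped just past upright, at about (240,220), ahead of the finger. The knob is on at (277,330). I wait for the guard to fall, then lift away.

Request:
apply_moves --steps '[[[4,0,0],[0,0,0],0],[[0,0,0],[0,0,0],0],[[0,0,0],[0,0,0],0],[[0,0,0],[0,0,0],0],[[0,0,0],[0,0,0],0],[[0,0,0],[0,0,0],0],[[0,0,0],[0,0,0],0],[[0,0,-25],[0,0,0],0],[[0,0,-25],[0,0,0],0],[[0,0,0],[0,0,0],0]]'

```text
clock: 20.7
position: [0.6244, 0.2056, 0.2545]
orientation: [0.116, -3.134, 0.013]
contact_force: [-0.5, 0.5, 1.2]
grip_width: 0.0001
```

```bash
python3 -c "
from h import *;rep()
f=viewer.grab_frame('side');cv2.imwrite('pics/s7.png',f['pixels']);a=cv2.imread('pics/side0.png')
hsv=cv2.cvtColor(f['pixels'],cv2.COLOR_BGR2HSV)
m=cv2.inRange(hsv,(0,130,60),(7,255,255))|cv2.inRange(hsv,(173,130,60),(180,255,255))
k=max(cv2.findContours(m,0,2)[0],key=cv2.contourArea);print(cv2.contourArea(k),cv2.approxPolyDP(k,4,True)[:,0].tolist())"
```

```text
t 20.7 tcp [ 32.9   4.  254.5] tip [ 32.8   3.8 232.5] front [ 43.8   3.9 232.4] back [ 21.8   3.7 232.6]
tool axes in box (cols) [[-1.0, -0.008, -0.006], [-0.008, 1.0, -0.008], [0.006, -0.008, -1.0]] F [-0.5  0.5  1.2]
2332.0 [[299, 310], [294, 330], [299, 343], [346, 347], [349, 338], [366, 338], [367, 314], [334, 308]]
```

View pics/s7.png

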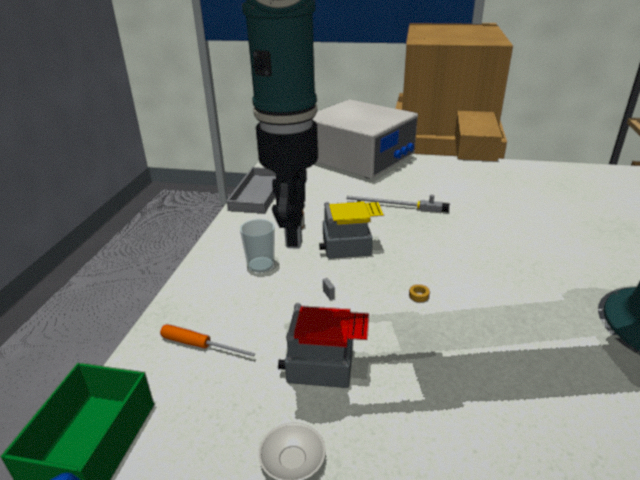

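The guard is shut: its contour matches the first picture within 1–2 px, with the lip corners at (366,338) and (367,314). The arm is clear and everything else sits where it was. I hand in.

```bash
python3 -c "
from h import *;print(manip.sign_off())"
```

```text
the job is handed in; nothing more can be done
None
```

The red-guarded light unit is switched on and its guard is shut again. I handed the job in at about 21 s of the 61 s allowed; the hand-in gives no verdict.

- **What I did:** I lifted the red guard with a shut fingertip until it leaned back on its stop, then retracted. I pushed the toggle to its hinge-side stop, then tipped the guard forward from behind so it fell shut.
- **Toggle:** Its knob moved from box x = -11.7 mm to +10.9 mm, about 0.77 of 0.8 rad. The tip also stopped advancing when I commanded 6 mm more. I could not see the toggle after the guard closed.
- **Guard:** Its outline in the last picture matches the shut one from the start within 1–2 px.
- **Everything else:** In the last side picture the yellow box and the loose things look where they were, judged by eye only. The arm is clear, with the fingertip about 0.23 m above the bench.
- **What went wrong:** My first approach at 50° tilt ran into joint limits and fell short without touching anything, so I used a 30° tilt instead.

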